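# Refill the parcel desk's tape magazine

### The job

Load the two small rolls of brown packing tape into the tape magazine, lying flat, the wide (taller) one first and the narrow one on top of it, so that the wide roll is dispensed first. Leave the large roll of tape where it stands, and let go of everything.

Things in the scene. Friction and masses are not known exactly. Their poses are not given: they have to be found in the camera images.
- magazine: Tape magazine fixed to the desk: an upright square shaft, 80 by 80 mm inside, walls 4 mm, open top 97 mm above the desk, on a steel plate 150 x 130 x 12 mm that is its floor. Origin: on the shaft's axis at desk level; z up, yaw within 20 degrees. Its +y and -y walls have central slots 46 mm wide, top to floor, for fingers. Mouth on the -x side (to the robot): 56 mm high over the floor, lip 4 mm.
- wide_roll_center (a point): The wide small roll of brown packing tape, 60 mm in outer diameter and 50 mm high (about 120 g), with a hole of 28 mm diameter through it, lying flat on the desk with its axis vertical. Point: its centre, on the axis 25 mm above its underside; z along the roll's axis.
- narrow_roll_center (a point): The narrow small roll of the same brown packing tape, 60 mm in outer diameter and 30 mm high (about 70 g), with a hole of 28 mm diameter, lying flat on the desk with its axis vertical. Point: its centre, on the axis 15 mm above its underside; z along the roll's axis.
- large_roll_center (a point): The large roll of brown packing tape, a bystander that does not fit the magazine and stays where it is: 100 mm in outer diameter, 50 mm high, with a hole of 72 mm, lying flat on the desk. Point: its centre, 25 mm above its underside.
Mind the look-alikes: they are no part of the job. Of the things that look like the magazine, take the one that is farthest to the robot's right at the start.

How it is judged (in metres and radians):
On the way, in this order (a step that is already met when the one before it is completed fails the run):
1. the wide roll lies flat on the magazine's floor (z of wide_roll_center in the frame of magazine between 0.031 and 0.043 m and horizontal distance between wide_roll_center and magazine below 0.024 m and angle between wide_roll_center's own z axis and vertical below 0.18 rad), for 0.2 s.
2. the narrow roll lies flat on top of the wide one in the magazine (all of step 1 and z of narrow_roll_center in the frame of magazine between 0.069 and 0.085 m and horizontal distance between narrow_roll_center and magazine below 0.024 m and angle between narrow_roll_center's own z axis and vertical below 0.18 rad), for 0.2 s.
At the end, for the whole second after the job is handed in: Both rolls lie flat (within 10 degrees), at rest, within 24 mm of the shaft's axis: the wide one on the magazine's floor (centre 37 mm above the desk, within 6 mm), the narrow one on it (77 mm, within 8 mm). The large roll is within 40 mm of its start (all of step 2 and linear speed of each of wide_roll, narrow_roll below 0.02 m/s); the robot touches nothing.
It fails at once if the large roll is moved more than 40 mm (distance of large_roll_center from where it was at the start of the episode above 0.04 m).
It also fails if it takes over 56 s, if anything falls off the work surface, if the arm or the gripper's body presses on something with over 40 N, if the wrist force passes 120 N, or if a joint passes its speed limit or range.

### The arm

A 6-joint arm with a two-finger parallel gripper is mounted at the origin on the work surface. World frame = base frame: x ahead of the robot, y to its left, z up, the work surface at z = 0. Lengths are in mm, angles in rad, forces in N, time in s.
With the tool pointing down it reaches from about 275 to 875 mm from the base axis. Payload 12.5 kg.
Tool frame: the origin (TCP) lies on the centre line of the jaws, within the pads' length; the fingertips stand 8 mm ahead of it and the grasp point (between the pads) lies 11 mm behind it; z points along the fingers, y is the direction in which the jaws open and shut (so a half turn about z gives the same grasp; the last joint's range is limited). The gripper opens to 85 mm and grips with 20 to 120 N. Pads are 22 mm wide; open, the fingers measure 114 mm over their backs; the gripper's body (76 mm by 85 mm) begins 54 mm behind the grasp point. The pads swing forward as they close: fully open they stand 13 mm farther back than shut.
Start: joints at [-1.325, 0.351, 1.652, -0, 1.139, -0.085], TCP at [178.659, -520.159, 214.39] pointing down, gripper open.
Joint ranges: [-2.75, 2.75], [-0.79, 2.1], [0.01, 2.65], [-1.57, 4.71], [0.07, 3.14], [-2.87, 2.87]. Speed limits (rad/s): [2.22, 2.22, 2.79, 3.14, 3.14, 3.14].

### API

Orientations are given as a rotation vector (axis times angle).
In Python, from plant import env gives the robot as it stands.
- The arm moves only by the tool arm_command, never from a script. Its argument "targets" is a list that holds one entry, the list of rows, each a list of 7 numbers: the shift along the world's x, y, z in cm, then the turn, a rotation vector about the world's x, y, z in rad, then the closure, from 0 (fully open) to 1 (shut). A call has 1 to 10 rows; each row shifts and turns the commanded pose from where the row before left it; what a row does not reach is not made up. A row lasts 1/8 s, in which the tool goes at most 62.5 mm and 10.7 degrees, less where a joint would pass 70% of its speed; a pose out of reach is approached as far as the arm can. A call with a gripper value outside its range is refused whole. The fingers move at their own pace and stop on an object; "force" is the grip in N (left out, the last holds). Time passes only in rows, so rows that do not move let the fingers close. It gives the time, the measured TCP pose, the force and the opening at its end, in the units of the state.
- env.observe(): the state, without advancing time (a new reading comes with each control period).
- env.camera(name): name is "scene" or "side" or "wrist"; returns a dict with "color" (384x512x3 uint8, blue, green, red), "intrinsics" (3x3 intrinsics, pixels), "xyz" and "orientation" of the camera in the world; the wrist camera has in their place "mount" (4x4, takes a point from camera to tool coordinates, whose origin is the TCP and whose axes are the flange's). Camera axes: x right, y down, z forward; pixel columns grow to the right and rows downward; lengths in mm; the calibration is good to about 2 mm. A picture is of the moment at which its call begins: read the wrist's pose just before it. There is no depth.
- env.finish_job(): hands the job in, once; it reports no verdict.
The state is a dict: "clock": time; "q": joint angles; "dq": joint speeds; "effort": joint torques, N m; "position": TCP position; "eef_rot": TCP orientation; "force": force on the tool from outside, world axes, zero at the start; "moment": the same for the moment, N m; "finger_gap": opening from 0.0 (shut) to 1.0 (fully open).
Only numpy, scipy, OpenCV 4.12 (cv2) and the standard library are available. Lean on these libraries where they do the work, as an engineer would, in place of code of your own. Each camera call takes 0.05 s, during which the arm holds its last target. There are 200 camera calls.

## Working session

There is one attempt and no reset: what is moved stays moved. The work goes in short steps, Python scripts to look and compute and a tool call to move; the robot and the scene stay as the last step left them, time stands still between calls to the robot, and variables do not carry over. Pictures are saved under pics/ and viewed, about 8 in all and at most 12, crops included, and the job is handed in when it is done.

Besides the shell and the picture viewer there is one more tool, called after "Request:" as a command line: name --argument value ..., lists and objects as JSON in quotes. arm_command: Moves the arm, as the interface text tells. Its arguments: {"type":"object","properties":{"targets":{"type":"array"},"force":{"type":"number"}},"required":["targets"]}

```bash
mkdir -p pics; ls
cat > h.py <<'E'
from plant import env
import numpy as np, cv2
from scipy.spatial.transform import Rotation as R
def rot(o):
    o=np.array(o,float)
    if o.shape==(3,3): return o
    return R.from_rotvec(o).as_matrix() if o.size==3 else R.from_quat(o).as_matrix()
def cam(name):
    s=env.observe(); c=env.camera(name)
    if 'mount' in c:
        M=np.array(c['mount']); Rt=rot(s['eef_rot'])
        Rc=Rt@M[:3,:3]; p=np.array(s['position'])+Rt@M[:3,3]
    else: Rc=rot(c['orientation']); p=np.array(c['xyz'],float)
    return c['color'],np.array(c['intrinsics']),Rc,p
def ray(uv,z,K,Rc,p):
    d=Rc@np.linalg.inv(K)@np.array([uv[0],uv[1],1.]); return p+d*(z-p[2])/d[2]
def proj(X,K,Rc,p):
    q=K@(Rc.T@(np.array(X,float)-p)); return q[:2]/q[2]
E
python3 - <<'E'
from h import *
s=env.observe(); print(s)
ims=[]
for n in ['scene','side','wrist']:
    c=env.camera(n); print(n,{k:np.round(np.array(v),3).tolist() for k,v in c.items() if k!='color'})
    cv2.imwrite(f'pics/{n}0.png',c['color'])
    if n!='wrist': ims.append(c['color'])
cv2.imwrite('pics/a.png',np.hstack([cv2.resize(i,(400,300)) for i in ims]))
E
```

```text
pics
{'clock': 0.0, 'q': array([-1.32456019e+00,  3.51262975e-01,  1.65242776e+00, -1.02870872e-05,
        1.13911767e+00, -8.46021625e-02]), 'dq': array([-0.00186444, -0.00091625, -0.00058792,  0.00146897, -0.00018073,
        0.00162479]), 'effort': array([ 3.97595621e-03, -5.06105304e+01, -2.91402161e+01,  1.00587115e-04,
        4.52848515e-03, -1.52428402e-05]), 'position': array([ 178.59263532, -519.81762498,  213.84240219]), 'eef_rot': array([-3.09751248e+00, -5.17120046e-01,  1.68727268e-04]), 'force': array([ 0.85969825, -0.18093992,  0.52581748]), 'moment': array([-0.01049801, -0.00415595,  0.04005881]), 'finger_gap': 1.0020046611717714}
scene {'intrinsics': [[417.825, 0.0, 252.148], [0.0, 417.825, 188.592], [0.0, 0.0, 1.0]], 'xyz': [1034.165, -154.556, 884.033], 'orientation': [-2.08, -1.556, 0.504]}
side {'intrinsics': [[480.589, 0.0, 255.339], [0.0, 480.589, 189.167], [0.0, 0.0, 1.0]], 'xyz': [-91.066, 625.55, 854.759], 'orientation': [-0.945, 2.506, -1.058]}
wrist {'intrinsics': [[321.849, 0.0, 251.114], [0.0, 321.849, 198.429], [0.0, 0.0, 1.0]], 'mount': [[-0.0, -0.964, -0.267, 67.136], [1.0, -0.0, 0.001, 0.796], [-0.001, -0.267, 0.964, -159.75], [0.0, 0.0, 0.0, 1.0]]}
```

View pics/scene0.png

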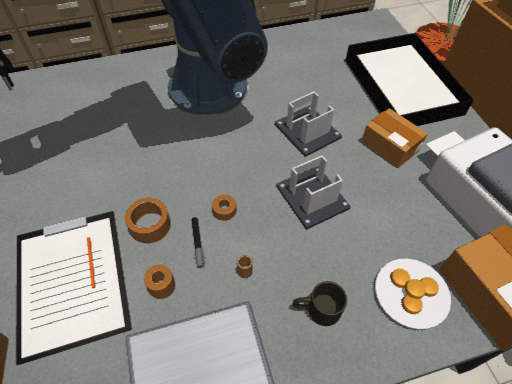

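View pics/side0.png

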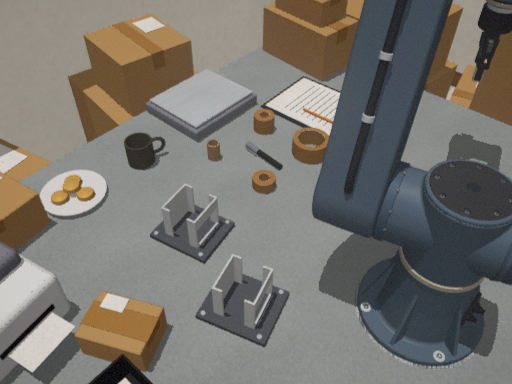

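The scene view shows brown rolls at (160,281) (tall), (224,207) (flat), the large roll at (148,220) and a tiny spool at (245,266). There are two magazine-like fixtures, at (308,128) and (313,197). I'll cast rays to see which fixture lies farthest right, and enlarge both.

```bash
cat > m.py <<'E'
from h import *
for n in ['scene','side']:
    im,K,Rc,p=cam(n)
    hsv=cv2.cvtColor(im,cv2.COLOR_BGR2HSV)
    m=cv2.inRange(hsv,(3,110,40),(22,255,255))
    cs,_=cv2.findContours(m,cv2.RETR_EXTERNAL,cv2.CHAIN_APPROX_NONE)
    for c in cs:
        if cv2.contourArea(c)<120: continue
        x,y,w,h=cv2.boundingRect(c); u=(x+w/2,y+h/2)
        X=ray(u,20,K,Rc,p)
        if not(100<X[0]<800 and -600<X[1]<150): continue
        print(n,'brown',(x,y,w,h),X.round(0))
    # dark plate + fixtures
    if n=='scene': boxes=[(275,90,70,70),(272,150,80,80)]
    else: boxes=[(145,180,95,85),(190,250,105,95)]
    for i,(x,y,w,h) in enumerate(boxes):
        sub=im[y:y+h,x:x+w]; cv2.imwrite(f'pics/{n}_m{i}.png',sub)
        X=ray((x+w/2,y+h*.6),12,K,Rc,p); print(n,'fixture',i,X.round(0))
s=cv2.imread('pics/scene0.png'); d=cv2.imread('pics/side0.png')
a=cv2.resize(s[85:230,265:360],None,fx=4,fy=4,interpolation=cv2.INTER_CUBIC)
b=cv2.resize(d[180:345,145:295],None,fx=580/165,fy=580/165,interpolation=cv2.INTER_CUBIC)
o=np.zeros((580,800,3),np.uint8); o[:,:380]=a; b=b[:,:420]; o[:,380:380+b.shape[1]]=b
cv2.imwrite('pics/crop1.png',o)
E
python3 m.py
```

```text
scene brown (0, 334, 8, 50) [ 695. -567.   20.]
scene brown (144, 265, 31, 34) [ 621. -247.   20.]
scene brown (238, 256, 14, 22) [640. -57.  20.]
scene brown (125, 198, 45, 45) [ 456. -250.   20.]
scene brown (212, 195, 24, 25) [472. -63.  20.]
scene fixture 0 [287. 235.  12.]
scene fixture 1 [502. 158.  12.]
side brown (252, 170, 23, 23) [462. -57.  20.]
side brown (292, 127, 37, 37) [ 459. -251.   20.]
side brown (254, 109, 20, 25) [ 624. -250.   20.]
side fixture 0 [482. 171.  12.]
side fixture 1 [263. 243.  12.]
```

View pics/crop1.png

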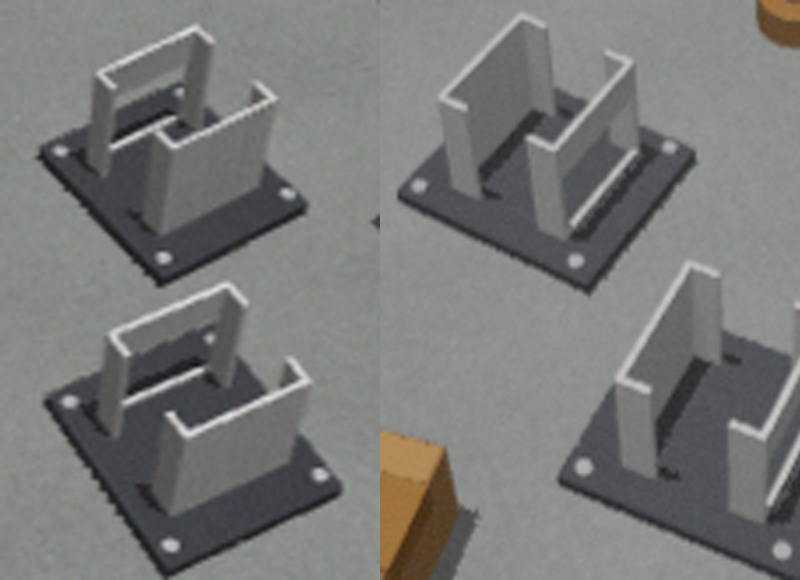

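The lower fixture in scene (313,197) has y≈160, while the other has y≈240. So the lower one is farthest to the robot's right, and it's the fixture at (192,230) in the side view. Its mouth faces the robot. Next I'll get its pose from the bolts and top rim, and the roll centres from both views.

Run:
```python
from h import *
_,*S=cam('scene'); _,*D=cam('side')
sc=lambda u,v:(265+u/4-.4,85+v/4-.4); sd=lambda u,v:(145+(u-380)/3.515-.4,180+v/3.515-.4)
b=[ray(sc(*u),13,*S) for u in [(69,401),(171,545),(320,474),(210,340)]]
print('scene bolts',np.round(b,0).tolist()); print((b[0]+b[2])/2,(b[1]+b[3])/2)
b=[ray(sd(*u),13,*D) for u in [(419,186),(576,261),(669,147)]]
print('side bolts',np.round(b,0).tolist(),(b[0]+b[2])/2)
t=[ray(sc(*u),97,*S) for u in [(108,335),(234,287),(185,435),(308,380)]]
print('scene rim',np.round(t,0).tolist(),np.mean(t,0))
t=[ray(sd(*u),97,*D) for u in [(441,97),(522,15),(553,152),(633,60)]]
print('side rim',np.round(t,0).tolist(),np.mean(t,0))
def tri(u,v):
    A=[];y=[]
    for q,(K,Rc,p) in ((u,S),(v,D)):
        d=Rc@np.linalg.inv(K)@[q[0],q[1],1]; d/=np.linalg.norm(d); P=np.eye(3)-np.outer(d,d); A.append(P); y.append(P@p)
    return np.linalg.lstsq(np.vstack(A),np.hstack(y),rcond=None)[0].round(1)
for n,u,v in [('wide',(144,265,31,34),(254,109,20,25)),('narrow',(212,195,24,25),(252,170,23,23)),('large',(125,198,45,45),(292,127,37,37))]:
    print(n,tri((u[0]+u[2]/2-.5,u[1]+u[3]/2-.5),(v[0]+v[2]/2-.5,v[1]+v[3]/2-.5)))
Rt=rot(env.observe()['eef_rot']); print('tool x yaw',np.arctan2(Rt[1,0],Rt[0,0]))
```

```text
scene bolts [[442.0, 98.0, 13.0], [562.0, 123.0, 13.0], [540.0, 230.0, 13.0], [421.0, 204.0, 13.0]]
[490.80573839 164.22625874  13.        ] [491.39396478 163.20129569  13.        ]
side bolts [[541.0, 230.0, 13.0], [421.0, 206.0, 13.0], [443.0, 98.0, 13.0]] [492.06223702 164.18268732  13.        ]
scene rim [[459.0, 112.0, 97.0], [445.0, 199.0, 97.0], [541.0, 130.0, 97.0], [524.0, 214.0, 97.0]] [492.18808521 163.54146571  97.        ]
side rim [[523.0, 214.0, 97.0], [539.0, 131.0, 97.0], [439.0, 199.0, 97.0], [457.0, 113.0, 97.0]] [489.36903474 164.2446775   97.        ]
wide [ 622.6 -246.6   24.6]
narrow [467.4 -62.7  14.7]
large [ 457.9 -249.4   24.1]
tool x yaw 0.3307878396850837
```

Both views agree: magazine at (491,164), yaw ≈0.20; wide roll at (623,-247); narrow roll at (467,-63). Moving to above the wide roll.

Request:
arm_command --targets '[[[4.4,2.7,0,0,0,-0.013,0],[4.4,2.7,0,0,0,-0.013,0],[4.4,2.7,0,0,0,-0.013,0],[4.4,2.7,0,0,0,-0.013,0],[4.4,2.7,0,0,0,-0.013,0],[4.4,2.7,0,0,0,-0.013,0],[4.4,2.7,0,0,0,-0.013,0],[4.4,2.7,0,0,0,-0.013,0],[4.4,2.7,0,0,0,-0.013,0],[4.4,2.7,0,0,0,-0.013,0]]]' --force 40

```text
clock: 1.6
position: [620.0, -249.1, 214.3]
eef_rot: [3.126, 0.314, -0.0]
force: [0.1, -0.9, 0.3]
finger_gap: 0.998
```

Request:
arm_command --targets '[[[0,0,-3,0,0,0,0],[0,0,-3,0,0,0,0],[0,0,0,0,0,0,0]]]'

```text
clock: 1.98
position: [617.6, -249.5, 152.2]
eef_rot: [-3.123, -0.315, 0.006]
force: [-0.3, -0.2, -0.3]
finger_gap: 1.0
```

```bash
cat > w.py <<'E'
from h import *
import sys
zt=float(sys.argv[1]); im,*C=cam('wrist'); s=env.observe(); Rt=rot(s['eef_rot'])
print('tcp',s['position'].round(1),'yaw',np.arctan2(Rt[1,0],Rt[0,0]).round(3),'tilt',Rt[2,2].round(4),'t',s['clock'],'gap',s['finger_gap'],'F',s['force'].round(1))
hsv=cv2.cvtColor(im,cv2.COLOR_BGR2HSV); m=cv2.inRange(hsv,(3,110,40),(22,255,255))
cs,h=cv2.findContours(m,cv2.RETR_CCOMP,cv2.CHAIN_APPROX_NONE)
for c,hh in zip(cs,h[0]):
    if cv2.contourArea(c)<150: continue
    e=cv2.fitEllipse(c); P=np.array([ray(q[0],zt,*C)[:2] for q in c]); (cx,cy),r=cv2.minEnclosingCircle(P.astype(np.float32))
    print('hole' if hh[3]>=0 else 'outer',np.round(e[0],0),'->',np.round((cx,cy),1),'r',round(r,1),'centroid',P.mean(0).round(1))
cv2.imwrite('pics/'+sys.argv[2]+'.png',im)
E
python3 w.py 50 w1
```

```text
tcp [ 618.4 -250.1  154.2] yaw 0.201 tilt -1.0 t 2.025 gap 1.0030400384187352 F [-0.8 -0.3  0.1]
outer [354. 328.] -> [ 505.7 -370.9] r 20.2 centroid [ 506.  -372.6]
outer [218. 318.] -> [ 481.2 -240.8] r 55.5 centroid [ 487.2 -243.6]
outer [ 45. 284.] -> [492.  -82.6] r 37.2 centroid [493.  -82.2]
outer [248. 182.] -> [ 625.4 -245.9] r 31.8 centroid [ 625.2 -245.7]
hole [248. 178.] -> [ 629.8 -245.1] r 12.5 centroid [ 628.9 -245.2]
outer [ 35. 116.] -> [643.7 -71.5] r 29.0 centroid [643.9 -71.2]
```

View pics/w1.png

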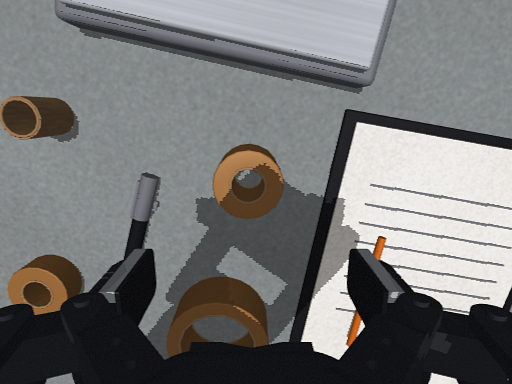

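The wrist view shows the wide roll at (248,182), free on both sides. It maps to about (625,-246), which agrees with the first measurement. Descending and gripping.

Request:
arm_command --targets '[[[0.6,0.4,-2,0,0,0,0],[0,0,-3,0,0,0,0],[0,0,-3,0,0,0,0],[0,0,-2.6,0,0,0,0],[0,0,-2,0,0,0,0],[0,0,0,0,0,0,0],[0,0,0,0,0,0,0.5],[0,0,0,0,0,0,0.7],[0,0,0,0,0,0,0.7],[0,0,0,0,0,0,0.7]]]' --force 40

```text
clock: 3.28
position: [627.1, -246.9, 32.9]
eef_rot: [3.123, 0.314, 0.009]
force: [-2.7, 3.9, 25.6]
finger_gap: 0.301
```

Request:
arm_command --targets '[[[0,0,0,0,0,0,0.7],[0,0,0,0,0,0,0.7],[0,0,2,0,0,0,0.7],[0,0,2,0,0,0,0.7],[0,0,0,0,0,0,0.7]]]'

```text
clock: 3.9
position: [625.7, -246.7, 70.7]
eef_rot: [3.124, 0.315, 0.005]
force: [0.3, 0.1, 0.2]
finger_gap: 0.298
```

```bash
python3 w.py 100 w2
```

```text
tcp [ 625.  -246.4   69.3] yaw 0.201 tilt -1.0 t 3.95 gap 0.30177260081413343 F [-0.8  0.1  0.7]
outer [226. 340.] -> [ 584.9 -245.1] r 9.5 centroid [ 584.9 -244.6]
outer [ 12. 332.] -> [ 567.7 -139.8] r 12.7 centroid [ 569.1 -142.5]
outer [420. 296.] -> [ 625.6 -326.9] r 5.5 centroid [ 626.1 -326.9]
outer [249. 220.] -> [ 645.  -242.5] r 24.2 centroid [ 643.9 -242.4]
hole [249. 217.] -> [ 648.7 -241.7] r 7.5 centroid [ 648.2 -241.7]
outer [  6. 135.] -> [ 662.4 -138.1] r 8.4 centroid [ 662.5 -139.9]
```

View pics/w2.png

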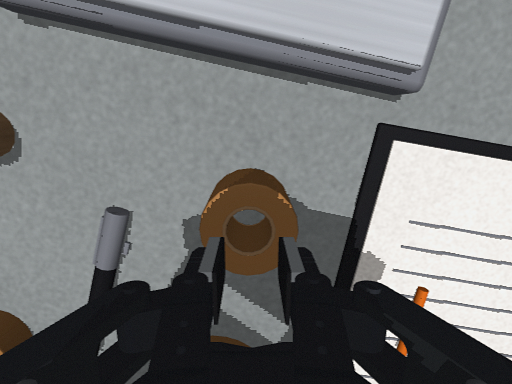

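Run:
```python
from h import *
_,*C=cam('wrist'); s=env.observe(); t=s['position']; Rt=rot(s['eef_rot'])
for n,X in [('tcp',t),('tip',t+Rt@[0,0,8]),('padL',t+Rt@[0,13,0])]: print(n,proj(X,*C).round(0))
for z in (50,75): print(z,ray((249,230),z,*C).round(1),'left/right edge',ray((202,230),z,*C).round(0),ray((296,230),z,*C).round(0))
_,*S=cam('scene'); 
im=env.camera('scene')['color']; d=env.camera('side')['color']
o=np.zeros((480,800,3),np.uint8); o[:,:400]=cv2.resize(im[230:326,120:200],(400,480),interpolation=2); o[:,400:]=cv2.resize(d[70:166,220:300],(400,480),interpolation=2)
cv2.imwrite('pics/c3.png',o)
```

```text
tcp [249. 240.]
tip [249. 235.]
padL [273. 240.]
50 [ 623.3 -246.4   50. ] left/right edge [ 618. -219.   50.] [ 629. -274.   50.]
75 [ 632.7 -244.6   75. ] left/right edge [ 628. -221.   75.] [ 638. -268.   75.]
```

View pics/c3.png

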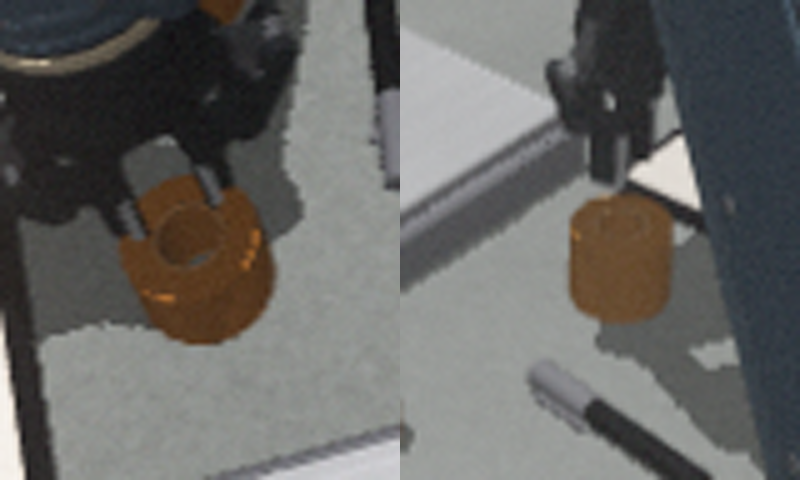

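The wide roll still stands flat at (623,-246), and the jaws closed to 26 mm without holding it. I'll repeat the grasp more slowly, checking the state at each stage.

Request:
arm_command --targets '[[[-0.1,0,2,0,0,0,0],[0,0,0,0,0,0,0],[0,0,0,0,0,0,0],[0,0,0,0,0,0,0],[0,0,-2,0,0,0,0],[0,0,-2,0,0,0,0],[0,0,-2,0,0,0,0],[0,0,0,0,0,0,0]]]' --force 40

```text
clock: 5.15
position: [622.4, -245.6, 25.8]
eef_rot: [-3.124, -0.315, 0.005]
force: [-0.3, -0.9, 0.9]
finger_gap: 1.0
```

Request:
arm_command --targets '[[[0,0,0,0,0,0,0],[0,0,0,0,0,0,0]]]'

```text
clock: 5.4
position: [624.1, -246.4, 29.2]
eef_rot: [3.125, 0.315, 0.002]
force: [0.6, -0.2, 0.0]
finger_gap: 1.001
```

```bash
python3 w.py 50 w3; python3 -c "
from h import *
a,*_=cam('scene');d,*_=cam('side')
o=np.zeros((480,800,3),np.uint8); o[:,:400]=cv2.resize(a[230:326,120:200],(400,480),interpolation=2); o[:,400:]=cv2.resize(d[70:166,220:300],(400,480),interpolation=2)
cv2.imwrite('pics/c4.png',o)"
```

```text
tcp [ 624.1 -246.3   29.2] yaw 0.201 tilt -1.0 t 5.45 gap 1.0000709607091172 F [-0.1 -0.  -0.2]
outer [249. 248.] -> [ 628.  -245.6] r 34.2 centroid [ 627.9 -245.6]
hole [249. 239.] -> [ 633.8 -244.6] r 8.1 centroid [ 633.5 -244.5]
```

View pics/c4.png

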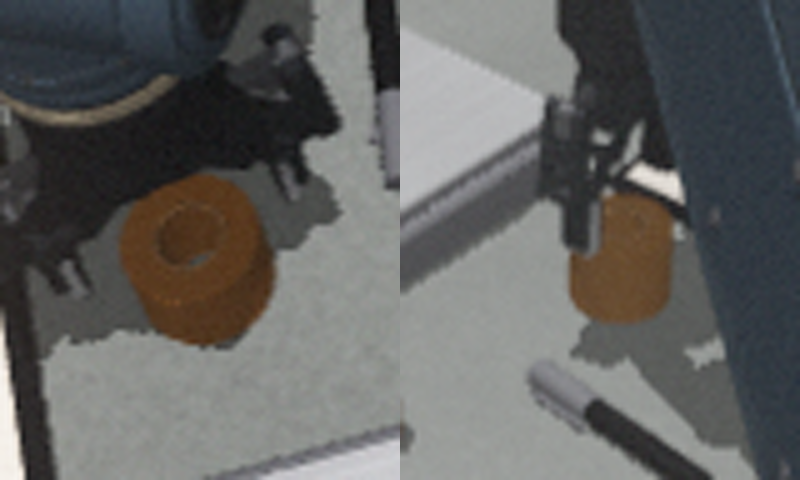

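Run:
```python
from h import *
_,*S=cam('scene');_,*D=cam('side')
L=(120+290/5,230+197/5);Rr=(120+72/5,230+290/5)
for z in (20,30,37): print(z,'L',ray(L,z,*S).round(0),'R',ray(Rr,z,*S).round(0),'sideL',ray((220+182/5,70+247/5),z,*D).round(0), 'top/scene',ray((120+190/5,230+240/5),50,*S).round(0))
s=env.observe();t=s['position'];Rt=rot(s['eef_rot'])
for y in(43,-43): print((t+Rt@[0,y,0]).round(0))
```

```text
20 L [ 603. -202.   20.] R [ 620. -302.   20.] sideL [ 647. -243.   20.] top/scene [ 626. -245.   50.]
30 L [ 608. -202.   30.] R [ 624. -300.   30.] sideL [ 638. -232.   30.] top/scene [ 626. -245.   50.]
37 L [ 612. -202.   37.] R [ 628. -299.   37.] sideL [ 632. -225.   37.] top/scene [ 626. -245.   50.]
[ 632. -288.   29.]
[ 615. -204.   29.]
```

The open tips stand higher than I assumed, so the first grip only caught the roll's top edge. I'll go about 12 mm deeper, then close gradually.

Request:
arm_command --targets '[[[0,0,-1.2,0,0,0,0],[0,0,0,0,0,0,0],[0,0,0,0,0,0,0.2],[0,0,0,0,0,0,0.3],[0,0,0,0,0,0,0.4],[0,0,0,0,0,0,0.4],[0,0,0,0,0,0,0.4]]]' --force 50

```text
clock: 6.52
position: [624.1, -246.3, 17.1]
eef_rot: [3.125, 0.315, 0.002]
force: [-0.9, 0.8, 5.3]
finger_gap: 0.669
```

Request:
arm_command --targets '[[[0,0,0,0,0,0,0.6],[0,0,0,0,0,0,0.6],[0,0,0,0,0,0,0.6]]]'

```text
clock: 6.9
position: [624.1, -246.3, 17.1]
eef_rot: [3.125, 0.315, 0.002]
force: [-1.4, 0.5, 6.3]
finger_gap: 0.67
```

Gripped at gap 0.67, about 57 mm. Lifting.

Request:
arm_command --targets '[[[0,0,1,0,0,0,0.6],[0,0,2,0,0,0,0.6],[0,0,3,0,0,0,0.6],[0,0,4,0,0,0,0.6],[0,0,3,0,0,0,0.6],[0,0,0,0,0,0,0.6]]]'

```text
clock: 7.65
position: [624.9, -246.7, 150.0]
eef_rot: [3.123, 0.315, 0.007]
force: [1.1, -0.8, -1.0]
finger_gap: 0.669
```

Request:
arm_command --targets '[[[-0.7,2,0,0,0,0,0.6],[-1.3,4,0,0,0,0,0.6],[-1.6,5,0,0,0,0,0.6],[-1.6,5,0,0,0,0,0.6],[-1.6,5,0,0,0,0,0.6],[-1.6,5,0,0,0,0,0.6],[-1.6,5,0,0,0,0,0.6],[-1.6,5,0,0,0,0,0.6],[-1.3,4,0,0,0,0,0.6],[-0.4,1,0,0,0,0,0.6]]]'

```text
clock: 8.9
position: [489.3, 165.5, 145.8]
eef_rot: [3.125, 0.319, -0.002]
force: [-0.8, -0.6, -1.4]
finger_gap: 0.669
```

Request:
arm_command --targets '[[[0,0,0,0,0,0,0.6],[0,0,0,0,0,0,0.6]]]'

```text
clock: 9.15
position: [490.9, 162.8, 146.2]
eef_rot: [3.126, 0.313, -0.0]
force: [0.2, 1.8, -0.9]
finger_gap: 0.67
```

```bash
python3 w.py 150 w5; python3 -c "
from h import *
a,*_=cam('scene');d,*_=cam('side')
o=np.zeros((480,800,3),np.uint8); o[:,:400]=cv2.resize(a[100:244,250:370],(400,480),interpolation=2); o[:,400:]=cv2.resize(d[120:276,130:260],(400,480),interpolation=2)
cv2.imwrite('pics/c5.png',o)"
```

```text
tcp [491.  162.8 146.3] yaw 0.2 tilt -1.0 t 9.2 gap 0.669301472594098 F [ 1.4 -0.2 -0.5]
outer [473. 253.] -> [508.   46.3] r 22.3 centroid [508.8  46. ]
outer [ 12. 260.] -> [461.2 290.5] r 29.4 centroid [462.2 285.9]
outer [251. 258.] -> [481.6 160.3] r 42.4 centroid [481.5 160.1]
hole [251. 247.] -> [489.  161.8] r 8.7 centroid [488.7 161.8]
```

View pics/c5.png

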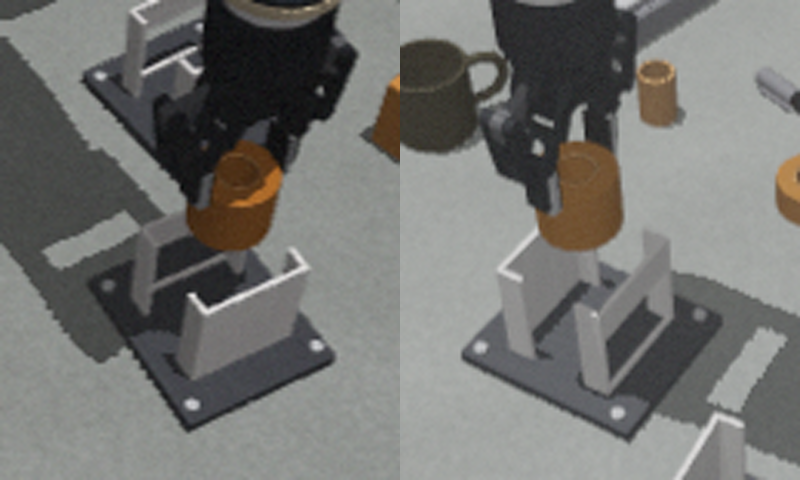

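The wide roll hangs level over the shaft, with the fingers in line with the slots. Lowering it in.

Request:
arm_command --targets '[[[0,0.1,-2,0,0,0,0.6],[0,0,-2.5,0,0,0,0.6],[0,0,-2.5,0,0,0,0.6],[0,0,-2,0,0,0,0.6],[0,0,-1,0,0,0,0.6],[0,0,-0.6,0,0,0,0.6],[0,0,-0.5,0,0,0,0.6],[0,0,0,0,0,0,0.6],[0,0,0,0,0,0,0.6]]]'

```text
clock: 10.42
position: [490.9, 164.9, 35.8]
eef_rot: [-3.126, -0.315, -0.001]
force: [-0.1, -0.3, -1.4]
finger_gap: 0.664
```

No contact on the way down. Releasing and rising.

Request:
arm_command --targets '[[[0,0,0,0,0,0,0.2],[0,0,0,0,0,0,0.05],[0,0,0,0,0,0,0.05],[0,0,0,0,0,0,0.05],[0,0,2,0,0,0,0.05],[0,0,3,0,0,0,0],[0,0,4,0,0,0,0],[0,0,4,0,0,0,0],[0,0,0,0,0,0,0]]]'

```text
clock: 11.55
position: [492.1, 165.2, 168.1]
eef_rot: [-3.125, -0.315, -0.008]
force: [-0.6, -0.2, -1.0]
finger_gap: 0.999
```

```bash
python3 w.py 62 w6
```

```text
tcp [491.1 164.9 166.2] yaw 0.201 tilt -1.0 t 11.6 gap 0.9996494353468138 F [-0.5 -0.5 -0.6]
outer [461. 246.] -> [479.6 -28.8] r 34.9 centroid [480.7 -29.5]
outer [ 18. 246.] -> [413.5 373.5] r 69.2 centroid [416.2 362.7]
outer [251. 190.] -> [493.4 164.6] r 32.2 centroid [493.2 164.4]
hole [251. 187.] -> [497.4 165.4] r 11.9 centroid [496.7 165.2]
outer [504.  75.] -> [624.9 -13.7] r 13.0 centroid [623.2 -10.2]
```

The wide roll is seated, centred within 3 mm of the axis at the right apparent size. On to the narrow roll.

Request:
arm_command --targets '[[[-0.2,-2,0,0,0,0,0],[-0.4,-4,0,0,0,0,0],[-0.5,-5,-0.5,0,0,0,0],[-0.5,-5,-2,0,0,0,0],[-0.4,-4,-2,0,0,0,0],[-0.4,-2.8,-1,0,0,0,0],[0,0,0,0,0,0,0],[0,0,0,0,0,0,0]]]'

```text
clock: 12.6
position: [466.2, -63.2, 110.0]
eef_rot: [-3.125, -0.314, 0.002]
force: [-0.1, -0.7, 0.3]
finger_gap: 0.996
```

```bash
python3 w.py 30 w7
python3 - <<'E'
from h import *
_,*C=cam('wrist')
im=cv2.imread('pics/w7.png'); o=proj((467,-63,30),*C); print(o)
cv2.circle(im,tuple(int(v) for v in o),3,(255,0,0),-1); cv2.imwrite('pics/w7b.png',im)
E
```

```text
tcp [466.4 -62.8 110.2] yaw 0.201 tilt -1.0 t 12.65 gap 1.0025744298928925 F [ 0.5 -1.  -0.1]
outer [461. 248.] -> [ 453.2 -247.7] r 68.0 centroid [ 457.1 -242.9]
hole [468. 248.] -> [ 461.4 -240.7] r 28.4 centroid [ 460.5 -243.3]
outer [251. 195.] -> [469.3 -62.3] r 31.2 centroid [469.7 -63. ]
hole [250. 192.] -> [472.7 -62. ] r 13.1 centroid [471.9 -62.5]
[250.23872803 198.81494675]
```

View pics/w7b.png

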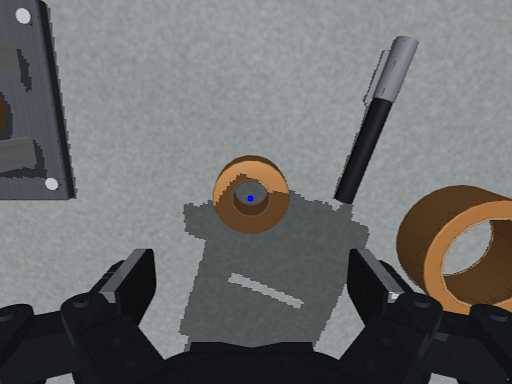

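The narrow roll sits at (251,197) in the wrist view. The pen at (345,200) and the large roll are both outside the finger span. Descending and closing gently.

Request:
arm_command --targets '[[[0.1,0,-3,0,0,0,0],[0,0,-3,0,0,0,0],[0,0,-3,0,0,0,0],[0,0,-1.1,0,0,0,0],[0,0,-0.5,0,0,0,0],[0,0,0,0,0,0,0],[0,0,0,0,0,0,0]]]' --force 50

```text
clock: 13.58
position: [468.2, -63.2, 5.2]
eef_rot: [3.125, 0.315, 0.002]
force: [0.1, 0.3, 0.5]
finger_gap: 1.002
```

Request:
arm_command --targets '[[[0,0,0,0,0,0,0.2],[0,0,0,0,0,0,0.3],[0,0,0,0,0,0,0.4],[0,0,0,0,0,0,0.4],[0,0,0,0,0,0,0.5],[0,0,0,0,0,0,0.6],[0,0,0,0,0,0,0.6]]]'

```text
clock: 14.45
position: [468.0, -63.3, 5.6]
eef_rot: [3.125, 0.316, 0.001]
force: [-4.1, 2.0, 19.5]
finger_gap: 0.655
```

Holding at gap 0.655. Lifting slowly.

Request:
arm_command --targets '[[[0,0,0.5,0,0,0,0.6],[0,0,1.5,0,0,0,0.6],[0,0,3,0,0,0,0.6],[0,0,4,0,0,0,0.6],[0,0,3,0,0,0,0.6],[0,0,2,0,0,0,0.6],[0,0,0,0,0,0,0.6]]]'

```text
clock: 15.32
position: [468.3, -63.4, 146.0]
eef_rot: [3.125, 0.315, 0.005]
force: [0.0, -0.0, -1.7]
finger_gap: 0.657
```

```bash
python3 w.py 165 w8
```

```text
tcp [467.7 -63.2 144.8] yaw 0.201 tilt -1.0 t 15.375 gap 0.6556163513780093 F [-0.6  0.4 -0.6]
outer [251. 252.] -> [469.  -63.9] r 33.8 centroid [469.4 -64.2]
hole [251. 247.] -> [473.8 -63.1] r 11.8 centroid [472.9 -63.3]
outer [448. 237.] -> [ 495.7 -153.5] r 34.3 centroid [ 495.9 -153.4]
hole [441. 235.] -> [ 496.7 -148.4] r 15.5 centroid [ 496.4 -149.3]
outer [ 15. 112.] -> [513.1  51.8] r 13.7 centroid [513.5  47.5]
```

View pics/w8.png

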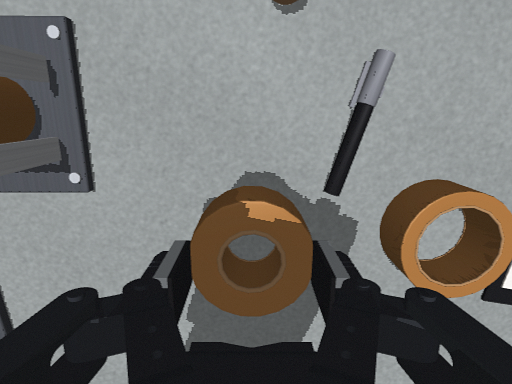

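The narrow roll is held level between the pads at (251,252). Carrying it to the magazine.

Request:
arm_command --targets '[[[0.2,2,0,0,0,0,0.6],[0.4,4,0,0,0,0,0.6],[0.5,5,0,0,0,0,0.6],[0.5,5,0,0,0,0,0.6],[0.4,4,0,0,0,0,0.6],[0.3,2,0,0,0,0,0.6],[0,0.8,0,0,0,0,0.6],[0,0,0,0,0,0,0.6],[0,0,0,0,0,0,0.6]]]'

```text
clock: 16.5
position: [490.6, 163.9, 144.3]
eef_rot: [3.126, 0.313, -0.0]
force: [-0.2, -0.5, 0.2]
finger_gap: 0.654
```

Request:
arm_command --targets '[[[0,0,-2,0,0,0,0.6],[0,0,-2,0,0,0,0.6],[0,0,-2,0,0,0,0.6],[0,0,-1,0,0,0,0.6],[0,0,-0.3,0,0,0,0.6],[0,0,0,0,0,0,0.6]]]'

```text
clock: 17.25
position: [490.9, 164.7, 71.8]
eef_rot: [-3.126, -0.315, -0.001]
force: [0.3, 0.1, -0.5]
finger_gap: 0.653
```

Request:
arm_command --targets '[[[0,0,-0.3,0,0,0,0.6],[0,0,0,0,0,0,0.4],[0,0,0,0,0,0,0.2],[0,0,0,0,0,0,0.05],[0,0,0,0,0,0,0.05],[0,0,0,0,0,0,0.05],[0,0,2,0,0,0,0.05],[0,0,3,0,0,0,0],[0,0,4,0,0,0,0],[0,0,2,0,0,0,0]]]'

```text
clock: 18.5
position: [491.2, 165.0, 180.4]
eef_rot: [-3.125, -0.315, -0.004]
force: [-0.2, -1.0, -0.7]
finger_gap: 0.999
```

Request:
arm_command --targets '[[[0,0,0,0,0,0,0],[0,0,0,0,0,0,0],[0,0,0,0,0,0,0]]]'

```text
clock: 18.88
position: [490.2, 164.7, 177.3]
eef_rot: [3.126, 0.315, -0.003]
force: [-1.0, -0.5, -0.1]
finger_gap: 1.001
```

```bash
python3 w.py 92 w9; python3 -c "
from h import *
a,*_=cam('scene');d,*_=cam('side');w=cv2.imread('pics/w9.png')
o=np.zeros((600,800,3),np.uint8); o[:300,:400]=cv2.resize(a[100:235,250:430],(400,300),interpolation=2); o[:300,400:]=cv2.resize(d[130:265,110:290],(400,300),interpolation=2); o[300:,:400]=cv2.resize(w,(400,300)); o[300:,400:]=cv2.resize(a,(400,300))
cv2.imwrite('pics/c9.png',o)"
```

```text
tcp [490.3 164.7 177.4] yaw 0.201 tilt -1.0 t 18.925 gap 1.0012900391245756 F [-0.2  0.1  0.4]
outer [251. 191.] -> [495.1 164.8] r 33.6 centroid [494.7 164.6]
hole [251. 185.] -> [500.3 165.9] r 9.4 centroid [500.3 165.7]
outer [ 20. 238.] -> [427.8 356.2] r 62.9 centroid [430.2 346. ]
outer [501.  72.] -> [617.9   4.5] r 12.7 centroid [617.1   6.9]
```

View pics/c9.png

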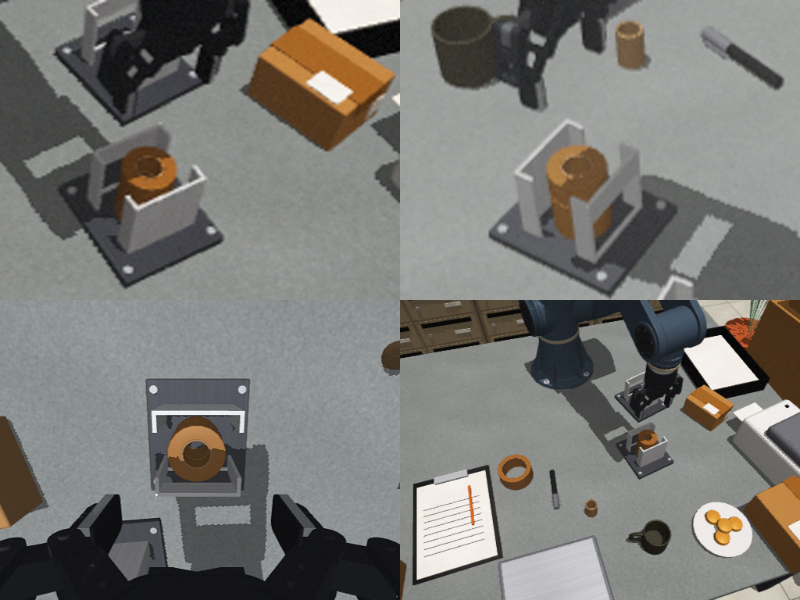

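All four panels show the narrow roll flat on the wide one inside the shaft, the gripper clear above it, and the large roll in its place. Handing in.

```bash
python3 -c "
from h import *
print(env.finish_job())"
```

```text
the job is handed in; nothing more can be done
None
```

Both rolls are in the right-hand magazine (centre about (491, 164) mm, yaw about 0.2 rad), lying flat with the wide one on the floor and the narrow one on top. I handed the job in at about 19 s of the 56 s; no verdict is reported.

- **First grasp failed:** my first try at the wide roll did not hold it. The jaws closed to about 26 mm with a brief 26 N upward force. I reopened and gripped 12 mm deeper with a gentler close, and that held.
- **Last checks:** all views show the two rolls stacked flat in the shaft. By the wrist camera, the wide roll was within about 3 mm of the axis after release. The narrow one was within about 5 mm, against a limit of 24 mm. The jaws are open about 80 mm above the stack, with no contact force beyond sensor noise.
- **Large roll:** it looks unmoved in the final view, but I did not measure it again.
- **Picture count:** I viewed 11 pictures, over the planned 8 but within the limit of 12.

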